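# Hold a sample tube pressed in the touch mixer

### The job

Arm the touch mixer by swinging its red-knobbed lever all the way over to the back, then take the red-capped sample tube out of the rack, stand it upright in the mixer's black spring cup and press the cup down with it by about 6 mm, so that the top of the steel collar lies within the white band on the cup's stem. Keep it pressed like that for at least two seconds and finish while still gripping the tube and holding the cup down there; never push the cup to its stop, press it with the tube alone, and leave the other tubes, the beaker and the petri dish where they are.

Things in the scene. Friction and masses are not known exactly. Their poses are not given: they have to be found in the camera images.
- mixer: touch mixer (vortex mixer), white housing 90 x 150 mm (its x, y), fixed to the bench; origin at the centre of its underside, x to its back, y to its left, z up. Grey deck on top 60 mm up. The cup's axis stands at x 0, y +35 mm; the lever's pivot at x 0, y -40 mm, 65 mm up, between two cheeks that rise 11 mm above the deck.
- mixer_cup (a joint): travel of the spring cup in m: 0 at rest (up), 0.014 at its lower stop. The spring needs 3 N to start and 1 N more per mm, so 9 N at 6 mm. A white band runs round the black stem from 4 to 8 mm above the top of the steel collar (66 mm above the bench) when the cup is up, and sinks into the collar as the cup goes down.
- cup_floor (a point): centre of the floor inside the black cup, on which the tube's foot stands; 91 mm above the bench when the cup is up. The cup is an open round funnel, 42 mm wide outside at its rim, which lies 17 mm above the floor; inside about 34 mm wide at the rim and 20 mm at the floor.
- mixer_lever (a joint): angle of the arming lever in rad: 0 = leaning to the mixer's front (-x), 1.0 = fully over to its back (+x), armed. It turns about the mixer's y axis, needs about 1.5 N at the knob and stays where it is left; it starts between 0 and 0.15.
- lever_knob (a point): centre of the red ball (18 mm across) on the end of the thin steel lever, 40 mm from the pivot; about 100 mm above the bench.
- red_tube: the red-capped sample tube as a solid (grasp data at its centre point): upright, 83 mm tall, stem 13 mm across, cap 16 mm across and 13 mm high at the top; about 12 g; origin at the centre of its foot, z along the tube to the cap.
- red_tube_center (a point): centre of the red-capped tube, 41.5 mm above its foot; z along the tube to the cap. The tubes stand loosely in the rack (up to 2 mm play, a few degrees of lean) with their feet 4 mm above the bench, so that the top 29 mm stands clear of the rack.
- red_tube_foot (a point): centre of the red-capped tube's lower end.
- rack: orange open tube rack, 49 x 141 x 58 mm (its x, y, z), fixed to the bench; origin at the centre of its underside. Two rows of 17 mm holes along its y, rows at x -10.5 and +10.5 mm. The three tubes stand at (-10.5, -53.5), (+10.5, -10.5) and (-10.5, +32.5) mm, in any order. Behind the work a riser shelf spans the bench, its front edge 0.61 m ahead of the robot's base axis and 0.415 to 0.442 m up: keep the wrist in front of it when crossing from side to side.
- blue_tube_center (a point): centre of the blue-capped tube in the rack, same size as the red one; stays there.
- green_tube_center (a point): centre of the green-capped tube in the rack, same size; stays there.
- beaker_center (a point): centre of the white plastic beaker, 75 mm across, 92 mm tall, standing between mixer and rack; stays there.
- dish_center (a point): centre of the red petri dish, 56 mm across, 14 mm tall; stays there.

How it is judged:
On the way, in this order (a step that is already met when the one before it is completed fails the run):
1. the lever is swung fully over to the back (value of joint mixer_lever above 0.85 rad), for 0.1 s.
2. the red-capped tube is lifted clear of the rack (height (world z) of red_tube_foot above 0.062 m and contact force between the fingers and red_tube above 0.5 N), for 0.1 s.
3. the tube, upright in the cup, holds it pressed 4 to 8 mm for 2 s (value of joint mixer_cup between 0.004 and 0.008 m and horizontal distance between red_tube_foot and cup_floor below 0.006 m and angle between red_tube_center's own z axis and vertical below 0.2 rad and contact force between red_tube and mixer_cup above 3 N and contact force between the fingers and red_tube above 2 N and contact force between the arm and mixer_cup below 0.5 N and value of joint mixer_lever above 0.85 rad), for 2 s.
At the end, for the whole second after the job is handed in: The lever is over (above 0.85 rad), the gripper still holds the red-capped tube upright (within 0.2 rad) with its foot in the cup (within 6 mm of the axis), pushes the cup down with it by 4 to 8 mm, and the arm itself does not touch the cup (all of step 3); the arm keeps its last pose, push and grip.
It fails at once if the cup is pushed to its lower stop (beyond 12.5 mm) (value of joint mixer_cup above 0.0125 m).
It fails at once if another tube is moved by more than 20 mm (distance of any of blue_tube_center, green_tube_center from where it was at the start of the episode above 0.02 m).
It fails at once if the beaker or the petri dish is moved by more than 20 mm (distance of any of beaker_center, dish_center from where it was at the start of the episode above 0.02 m).
It also fails if it takes over 64 s, if anything falls off the work surface, if the arm or the gripper's body presses on something with over 40 N, if the wrist force passes 120 N, or if a joint passes its speed limit or range.

### The arm

A 6-joint arm with a two-finger parallel gripper is mounted at the origin on a cart in front of the work surface, level with it; the furniture and walls round the work are solid. World frame = base frame: x ahead of the robot, y to its left, z up, the work surface at z = 0. Lengths are in m, angles in rad, forces in N, time in s.
With the tool pointing down it reaches from about 0.375 to 0.975 m from the base axis. Payload 3.8 kg.
Tool frame: the origin (TCP) lies at the very end of the fingers, on their centre line; the grasp point (between the pads) lies behind it (bot.tcp_to_grasp is the y of the grasp point in the tool frame, in m); y points along the fingers, z is the direction in which the jaws open and shut, and the axes are right-handed (so a half turn about y gives the same grasp; the last joint's range is limited). The gripper opens to 85 mm and grips with 20 to 120 N. Pads are 22 mm wide; open, the fingers measure 114 mm over their backs; the gripper's body (76 mm by 85 mm) begins 54 mm behind the grasp point. The pads swing forward as they close: fully open they stand 13 mm farther back than shut.
Start: joints at [1.179, 0.264, 1.604, -0, 1.274, -0.037], TCP at [0.234, 0.633, 0.231] pointing down, gripper open.
Joint ranges: [-2.63, 2.63], [-0.94, 2.18], [0.31, 2.57], [-1.31, 4.45], [0, 2.66], [-2.55, 2.55]. Speed limits (rad/s): [2.57, 2.57, 3.14, 3.14, 3.14, 3.14].

### API

Orientations are given as a rotation vector (axis times angle).
In Python, from workcell import bot, optics, workorder gives the robot as it stands.
- The arm moves only by the shell command python3 -m handwheel 'ROWS' [FORCE]. ROWS is JSON, a list of rows, each a list of 7 numbers: the shift along the tool's x, y, z in m, then the turn, a rotation vector about the tool's x, y, z in rad, then the opening, from 0 (shut) to 1 (fully open). A call has 1 to 8 rows; each row shifts and turns the commanded pose from where the row before left it, along the tool's axes as they then stand; what a row does not reach is not made up. A row lasts 1/8 s, in which the tool goes at most 62.5 mm and 10.7 degrees, less where a joint would pass 70% of its speed; a pose out of reach is approached as far as the arm can. A call with a gripper value outside its range is refused whole. The fingers move at their own pace and stop on an object; FORCE is the grip in N (left out, the last holds). Time passes only in rows, so rows that do not move let the fingers close. It gives the time, the measured TCP pose, the force and the opening at its end, in the units of the state.
- bot.read_state(): the state, without advancing time (a new reading comes with each control period).
- optics.read_camera(name): name is "side" or "top" or "wrist"; returns a dict with "image" (480x640x3 uint8, red, green, blue), "z_map" (480x640 float32, m along the optical axis (not along the pixel's ray), 0 where there is no reading), "mtx" (3x3 intrinsics, pixels), "world_from_camera" (4x4, takes a point from camera to world coordinates); the wrist camera has in their place "hand_eye" (4x4, takes a point from camera to tool coordinates, whose origin is the TCP and whose axes are the tool frame's). Camera axes: x right, y down, z forward; pixel columns grow to the right and rows downward; lengths in m; the calibration is good to about 2 mm. A picture is of the moment at which its call begins: read the wrist's pose just before it.
- workorder.finish_job(): hands the job in, once; it reports no verdict.
The state is a dict: "time": time; "q": joint angles; "joint_vel": joint speeds; "joint_torque": joint torques, N m; "tool_pos": TCP position; "tcp_rot": TCP orientation; "wrist_force": force on the tool from outside, world axes, zero at the start; "torque": the same for the moment, N m; "width": opening from 0.0 (shut) to 1.0 (fully open).
Only numpy, scipy, OpenCV 4.12 (cv2) and the standard library are available. Lean on these libraries where they do the work, as an engineer would, in place of code of your own. Each camera call takes 0.05 s, during which the arm holds its last target.

## Working session

There is one attempt and no reset: what is moved stays moved. The work goes in short steps, Python scripts to look and compute and a shell command to move; the robot and the scene stay as the last step left them, time stands still between calls to the robot, and variables do not carry over. Pictures are saved under pics/ and viewed, and the job is handed in when it is done.

```bash
mkdir -p pics; ls
cat > h.py <<'E'
import numpy as np, cv2
from scipy.spatial.transform import Rotation as R
from workcell import bot, optics, workorder
def cam(n):
    s=bot.read_state(); c=optics.read_camera(n)
    if n=='wrist':
        T=np.eye(4);T[:3,:3]=R.from_rotvec(s['tcp_rot']).as_matrix();T[:3,3]=s['tool_pos'];c['W']=T@c['hand_eye']
    else: c['W']=c['world_from_camera']
    return c
def save(c,f): cv2.imwrite('pics/'+f,cv2.cvtColor(c['image'],cv2.COLOR_RGB2BGR))
def pt(c,u,v,d=None):
    d=c['z_map'][int(round(v)),int(round(u))] if d is None else d
    p=np.linalg.inv(c['mtx'])@[u,v,1]*d
    return (c['W']@np.r_[p,1])[:3]
def ray(c,u,v,z):
    o=c['W'][:3,3]; d=c['W'][:3,:3]@np.linalg.inv(c['mtx'])@[u,v,1]
    return o+d*(z-o[2])/d[2]
def cloud(c):
    v,u=np.mgrid[:480,:640]; d=c['z_map']
    P=np.stack([u,v,np.ones_like(u)],-1)@np.linalg.inv(c['mtx']).T*d[...,None]
    return P@c['W'][:3,:3].T+c['W'][:3,3]
def state():
    s=bot.read_state()
    print({k:(np.round(s[k],4).tolist()) for k in s}); print(np.round(R.from_rotvec(s['tcp_rot']).as_matrix(),3)); return s
E
python3 - <<'E'
from h import *
state(); print(bot.tcp_to_grasp)
for n in ('side','top','wrist'):
    c=cam(n); save(c,n+'0.png'); print(n,np.round(c['W'],3).tolist())
E
```

```text
pics
{'time': 0.0, 'q': [1.1791, 0.2648, 1.6054, 0.0, 1.2737, -0.0369], 'joint_vel': [0.0013, -0.0004, 0.0009, -0.001, 0.0006, -0.0003], 'joint_torque': [0.0005, -51.5099, -36.7319, 0.0, 0.013, 0.0], 'tool_pos': [0.2342, 0.6323, 0.2299], 'tcp_rot': [-1.555, 0.2789, -0.2781], 'wrist_force': [0.133, -0.2092, 0.1352], 'torque': [-0.0258, 0.0314, -0.0704], 'width': 1.004}
[[ 0.938 -0.001  0.347]
 [-0.347 -0.002  0.938]
 [-0.    -1.    -0.002]]
-0.0187
side [[-0.862, -0.241, 0.446, -0.002], [-0.507, 0.441, -0.741, 0.645], [-0.019, -0.865, -0.502, 0.61], [0.0, 0.0, 0.0, 1.0]]
top [[-0.043, -0.975, 0.219, 0.193], [-0.999, 0.042, -0.013, -0.087], [0.004, -0.219, -0.976, 1.228], [0.0, 0.0, 0.0, 1.0]]
wrist [[0.347, 0.89, 0.295, 0.159], [0.938, -0.329, -0.111, 0.661], [-0.002, 0.315, -0.949, 0.373], [0.0, 0.0, 0.0, 1.0]]
```

View pics/side0.png

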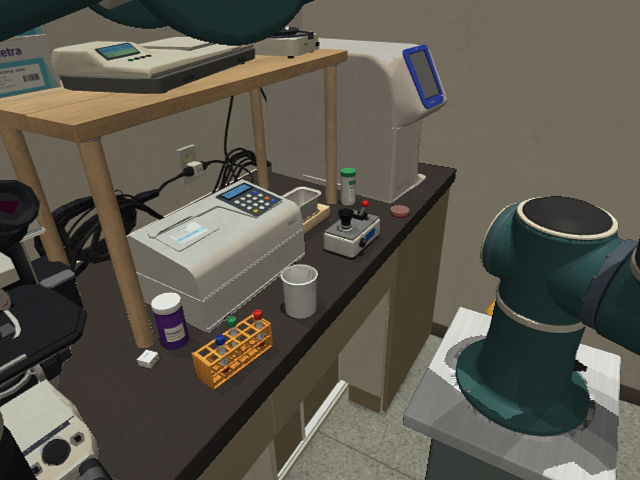

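View pics/top0.png

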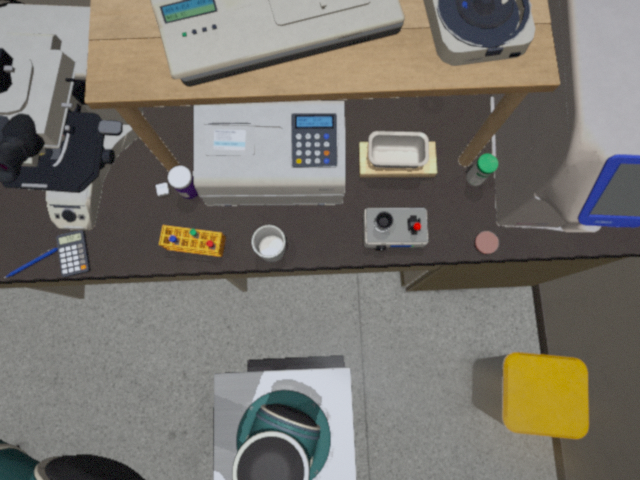

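View pics/wrist0.png

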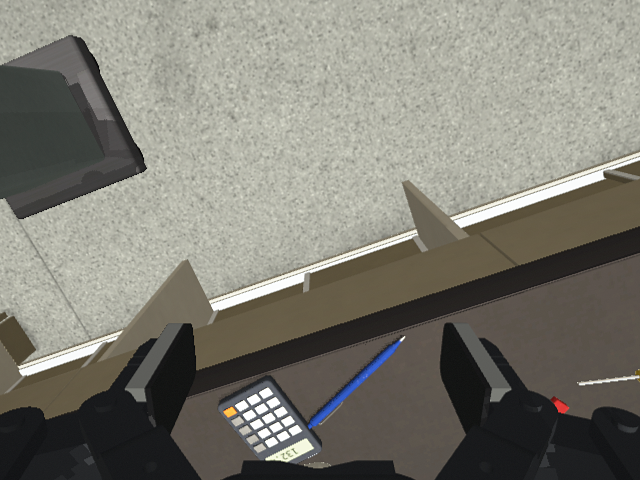

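The side view shows the rack at (232,350), the red cap at (258,315), the beaker at (298,290) and the mixer at (352,233). The top view shows the red cap at (210,244), the cup at (384,221), the knob at (417,227) and the dish at (487,242). Next I'll measure these.

```bash
cat > m.py <<'E'
from h import *
def blobs(c,lo,hi,roi,mina=4):
    hsv=cv2.cvtColor(c['image'],cv2.COLOR_RGB2HSV); m=cv2.inRange(hsv,np.array(lo),np.array(hi))
    if lo[0]==0 and hi[0]<15: m|=cv2.inRange(hsv,np.array([170]+lo[1:]),np.array([180]+hi[1:]))
    r=np.zeros_like(m); x0,y0,x1,y1=roi; r[y0:y1,x0:x1]=255; m&=r
    n,l,st,ce=cv2.connectedComponentsWithStats(m)
    P=cloud(c); out=[]
    for i in range(1,n):
        if st[i,4]>=mina:
            q=P[(l==i)&(c['z_map']>0)]
            out.append(i); print(st[i].tolist(),ce[i].round(1),'med',np.median(q,0).round(4),'min',q.min(0).round(3),'max',q.max(0).round(3))
    return m,l
E
python3 - <<'E'
from m import *
for n,rois in (('top',dict(red=(150,190,520,270),blue=(150,220,230,265),green=(150,220,230,265),orange=(150,210,230,265))),('side',dict(red=(180,180,430,400),blue=(180,300,290,400),green=(180,300,290,400),orange=(180,300,290,400)))):
    c=cam(n)
    for k,(lo,hi) in dict(red=([0,150,90],[7,255,255]),blue=([105,120,60],[130,255,255]),green=([45,120,50],[85,255,255]),orange=([8,150,100],[25,255,255])).items():
        print(n,k); blobs(c,lo,hi,rois[k])
    P=cloud(c)
    roi=(150,190,520,270) if n=='top' else (180,180,430,400)
    x0,y0,x1,y1=roi; im=c['image'][y0:y1,x0:x1]; 
    if n=='top':
        big=cv2.resize(c['image'][190:270,340:460],None,fx=6,fy=6,interpolation=cv2.INTER_NEAREST); cv2.imwrite('pics/t1.png',big[...,::-1])
        # mixer: points with z 0.055..0.064
        q=P[190:270,340:460].reshape(-1,3); q=q[(q[:,2]>.05)&(q[:,2]<.07)]
        r=cv2.minAreaRect((q[:,:2]*1000).astype(np.float32)); print('mixer',r)
        q=P[215:270,150:235].reshape(-1,3); q=q[(q[:,2]>.05)&(q[:,2]<.064)]
        r=cv2.minAreaRect((q[:,:2]*1000).astype(np.float32)); print('rack',r)
        q=P[215:270,245:295].reshape(-1,3); q=q[(q[:,2]>.08)&(q[:,2]<.1)]
        print('beaker',cv2.minEnclosingCircle((q[:,:2]*1000).astype(np.float32)))
    else:
        big=cv2.resize(c['image'][180:270,300:420],None,fx=6,fy=6,interpolation=cv2.INTER_NEAREST); cv2.imwrite('pics/s1.png',big[...,::-1])
E
```

```text
top red
[413, 222, 8, 9, 50] [416.6 225.9] med [ 0.4554 -0.321   0.1072] min [ 0.448 -0.332  0.059] max [ 0.474 -0.313  0.114]
[207, 241, 7, 6, 32] [209.8 243.5] med [0.4401 0.1506 0.0855] min [0.433 0.145 0.071] max [0.445 0.158 0.088]
top blue
[170, 236, 6, 6, 28] [172.6 238.8] med [0.4532 0.2355 0.0857] min [0.449 0.23  0.078] max [0.46  0.242 0.09 ]
top green
[190, 229, 6, 6, 26] [192.8 231.8] med [0.4684 0.1898 0.0848] min [0.462 0.185 0.079] max [0.475 0.196 0.091]
top orange
[159, 225, 65, 32, 1291] [191.4 240.8] med [0.4576 0.2056 0.0328] min [ 0.424  0.131 -0.005] max [0.509 0.294 0.09 ]
mixer ((476.42608642578125, -251.35531616210938), (216.23927307128906, 101.46895599365234), 80.14849090576172)
rack ((459.9310607910156, 203.55508422851562), (141.63662719726562, 49.43504333496094), 80.115234375)
beaker ((439.0983581542969, 17.35190200805664), 37.817962646484375)
side red
[362, 200, 7, 7, 37] [365. 203.] med [ 0.4542 -0.3193  0.104 ] min [ 0.447 -0.545 -0.003] max [ 0.563 -0.312  0.11 ]
[396, 216, 8, 1, 8] [399.5 216. ] med [ 0.4201 -0.4862  0.001 ] min [ 0.41 -0.49 -0.  ] max [ 0.43  -0.481  0.003]
[253, 310, 9, 10, 70] [257.2 314.2] med [0.4387 0.1559 0.0847] min [ 0.431  0.074 -0.001] max [0.522 0.161 0.089]
side blue
[215, 334, 10, 11, 84] [219.5 339. ] med [0.4535 0.239  0.0851] min [ 0.447  0.163 -0.001] max [0.541 0.245 0.089]
side green
[227, 317, 9, 10, 77] [231.2 321.3] med [0.4658 0.1925 0.0848] min [ 0.46   0.112 -0.001] max [0.556 0.2   0.088]
side orange
[191, 313, 82, 77, 2347] [231.3 353.5] med [0.4521 0.2151 0.0298] min [ 0.423  0.077 -0.003] max [0.549 0.277 0.077]
[228, 369, 3, 3, 7] [229. 370.] med [0.452  0.2315 0.0052] min [0.449 0.228 0.003] max [0.455 0.236 0.011]
```

View pics/t1.png

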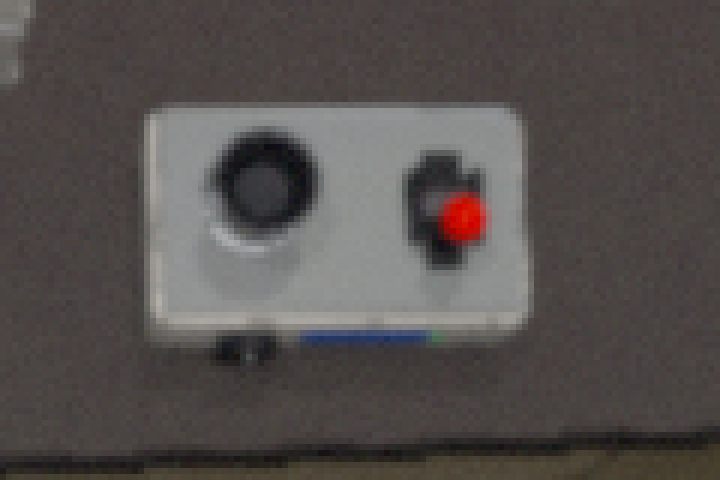

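View pics/s1.png

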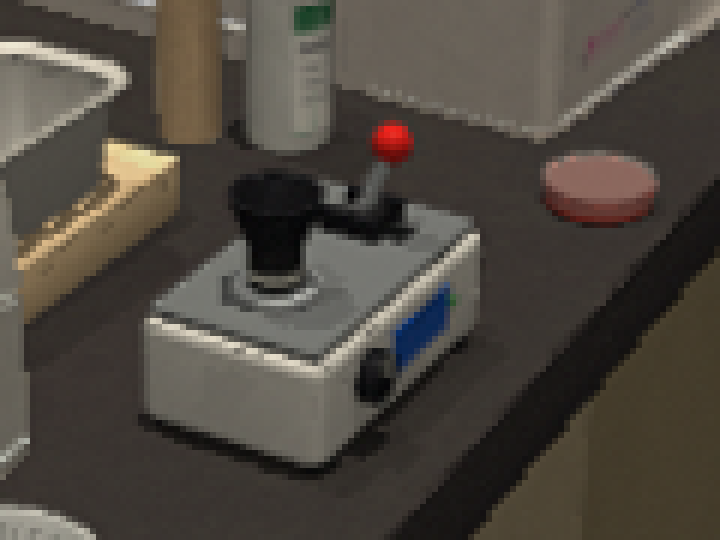

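The top crop shows the cup at about (384,221) and the knob at (417,226) leaning to the front; the side crop agrees. The mixer is nearly square to the world axes. First I'll turn the tool so the jaws lie along world x (+70° about tool y) and close the gripper, then cross over.

```bash
python3 -m handwheel '[[0,0,0,0,0.175,0,0],[0,0,0,0,0.175,0,0],[0,0,0,0,0.175,0,0],[0,0,0,0,0.175,0,0],[0,0,0,0,0.175,0,0],[0,0,0,0,0.175,0,0],[0,0,0,0,0.175,0,0]]'; python3 -c "
from h import *
state()"
```

```text
time: 1.12
tool_pos: [0.2344, 0.6328, 0.2311]
tcp_rot: [-1.203, 1.22, -1.22]
wrist_force: [-0.4, -0.2, 0.6]
width: 0.003
{'time': 1.125, 'q': [1.1791, 0.264, 1.6042, -0.0, 1.2737, 1.1939], 'joint_vel': [-0.0013, -0.0006, 0.0017, -0.0004, -0.0003, 1.388], 'joint_torque': [-0.0, -51.5057, -36.7644, 0.0002, 0.0029, -1.4636], 'tool_pos': [0.2344, 0.6328, 0.2311], 'tcp_rot': [-1.2025, 1.22, -1.2202], 'wrist_force': [-0.3657, -0.2263, 0.5503], 'torque': [0.0093, 0.0198, 0.0014], 'width': 0.0034}
[[-0.015 -0.     1.   ]
 [-1.    -0.    -0.015]
 [ 0.    -1.    -0.   ]]
```

```bash
python3 -m handwheel '[[0.05,0,0.022,0,0,0,0],[0.05,0,0.022,0,0,0,0],[0.05,0,0.022,0,0,0,0],[0.05,0,0.022,0,0,0,0],[0.05,0,0.022,0,0,0,0],[0.05,0,0.022,0,0,0,0],[0.05,0,0.022,0,0,0,0],[0.05,0,0.022,0,0,0,0]]' && python3 -m handwheel '[[0.055,0,0,0,0,0,0],[0.055,0,0,0,0,0,0],[0.055,0,0,0,0,0,0],[0.055,0,0,0,0,0,0],[0.055,0,0,0,0,0,0],[0.055,0,0,0,0,0,0],[0,0,0,0,0,0,0]]'; python3 -c "
from h import *
state();c=cam('wrist');save(c,'w1.png')"
```

```text
time: 2.12
tool_pos: [0.4073, 0.2298, 0.2315]
tcp_rot: [-1.204, 1.215, -1.216]
wrist_force: [0.7, -0.1, 0.0]
width: 0.001
time: 3.0
tool_pos: [0.4036, -0.102, 0.2315]
tcp_rot: [-1.202, 1.22, -1.222]
wrist_force: [0.3, 1.4, 0.0]
width: -0.005
{'time': 3.0, 'q': [-0.3065, -0.2467, 2.1183, -0.001, 1.2694, -0.2907], 'joint_vel': [0.0756, -0.0082, 0.0126, 0.0393, 0.0128, 0.0394], 'joint_torque': [-1.5169, -22.7115, -36.9735, -0.3974, -0.1269, -0.3449], 'tool_pos': [0.4036, -0.102, 0.2315], 'tcp_rot': [-1.2024, 1.2199, -1.2216], 'wrist_force': [0.2748, 1.3786, 0.0453], 'torque': [-0.027, 0.0011, -0.0592], 'width': -0.0048}
[[-0.016  0.     1.   ]
 [-1.    -0.001 -0.016]
 [ 0.001 -1.     0.   ]]
```

View pics/w1.png

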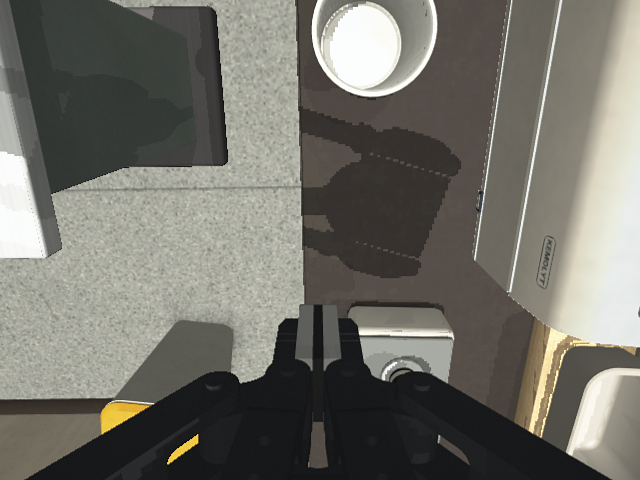

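The wrist view shows the beaker at (375,45), with the mixer's left edge entering at (400,315). I'll continue to the lever.

```bash
python3 -m handwheel '[[0.055,0,0.003,0,0,0,0],[0.055,0,0.003,0,0,0,0],[0.055,0,0.003,0,0,0,0],[0.05,0,0,0,0,0,0],[0,0,0,0,0,0,0],[0,0,0,0,0,0,0]]'; python3 -c "
from m import *
s=state();c=cam('wrist');save(c,'w2.png')
blobs(c,[0,150,90],[7,255,255],(0,0,640,480),20)"
```

```text
time: 3.8
tool_pos: [0.4113, -0.312, 0.2309]
tcp_rot: [-1.205, 1.216, -1.214]
wrist_force: [-0.4, 0.4, -0.3]
width: 0.004
{'time': 3.8, 'q': [-0.6978, -0.0371, 1.938, 0.0008, 1.2421, -0.6901], 'joint_vel': [0.0142, -0.012, 0.0115, -0.0022, -0.0007, -0.0036], 'joint_torque': [-0.7265, -33.8598, -36.8237, -0.0604, -0.0589, -0.0005], 'tool_pos': [0.4113, -0.312, 0.2309], 'tcp_rot': [-1.2047, 1.2162, -1.2137], 'wrist_force': [-0.3887, 0.4006, -0.317], 'torque': [0.0341, 0.0029, -0.0274], 'width': 0.0039}
[[-0.008 -0.001  1.   ]
 [-1.     0.002 -0.008]
 [-0.002 -1.    -0.001]]
[373, 230, 27, 27, 565] [385.9 243.3] med [ 0.4558 -0.3208  0.1088] min [ 0.448 -0.346  0.06 ] max [ 0.472 -0.314  0.112]
```

View pics/w2.png

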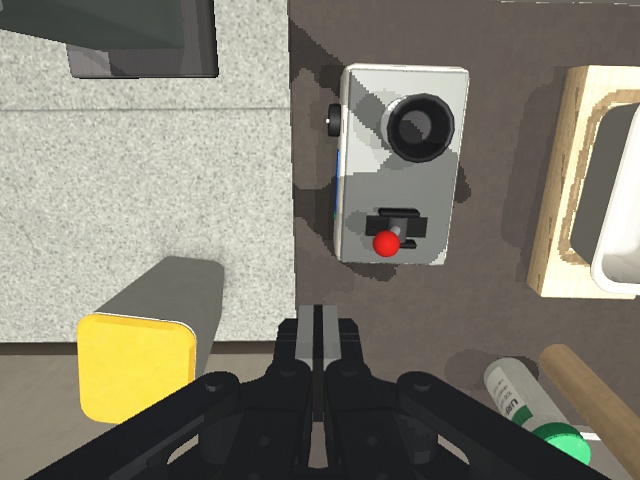

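The wrist view shows the whole mixer: cup rim centred near (420,127), knob at (386,243). I'll fit both, plus the deck outline.

```bash
cat > cup.py <<'E'
from m import *
def cupfit(c,roi,zr=0.108):
    x0,y0,x1,y1=roi
    g=cv2.cvtColor(c['image'],cv2.COLOR_RGB2GRAY); P=cloud(c)
    m=np.zeros_like(g); m[y0:y1,x0:x1]=((np.abs(P[...,2]-zr)<.006)[y0:y1,x0:x1])*255
    cs,_=cv2.findContours(m,cv2.RETR_EXTERNAL,cv2.CHAIN_APPROX_NONE)
    k=max(cs,key=cv2.contourArea); k=cv2.convexHull(k); e=cv2.fitEllipse(k); print('rim ellipse',e)
    w=np.array([ray(c,u,v,zr)[:2]*1000 for u,v in k[:,0]],np.float32)
    print('rim world',cv2.minEnclosingCircle(w), ray(c,*e[0],zr).round(4))
E
python3 - <<'E'
from cup import *
c=cam('wrist'); P=cloud(c)
cupfit(c,(360,70,490,190))
q=P[50:280,320:480].reshape(-1,3); q=q[np.abs(q[:,2]-.06)<.003]; print(len(q),'z',np.median(q[:,2]))
print('deck',cv2.minAreaRect((q[:,:2]*1000).astype(np.float32)))
f=P[115:135,408:424].reshape(-1,3); print('floor',np.median(f,0).round(4))
print('knob',ray(c,385.9,243.3,.1).round(4))
E
```

```text
rim ellipse ((420.2313537597656, 127.88202667236328), (66.07752227783203, 71.46578979492188), 33.88890075683594)
rim world ((473.6430358886719, -248.5482177734375), 20.480941772460938) [ 0.4736 -0.248   0.108 ]
16115 z 0.06012442452433925
deck ((472.3681640625, -283.5650329589844), (142.10174560546875, 82.33753204345703), 87.73715209960938)
floor [ 0.4743 -0.2468  0.0912]
knob [ 0.4575 -0.3237  0.1   ]
```

```bash
python3 -m handwheel '[[0.011,0.03,0,0,0,0,0],[0,0.04,0,0,0,0,0],[0,0.04,0,0,0,0,0],[0,0.033,0,0,0,0,0],[0,0,0,0,0,0,0]]'; python3 -m handwheel '[[0,0,0.01,0,0,0,0],[0,0,0.01,0,0,0,0],[0,0,0.01,0,0,0,0],[0,0,0.01,0,0,0,0],[0,0,0,0,0,0,0]]'; python3 -c "
from h import *
c=cam('wrist');save(c,'w3.png')"
```

```text
time: 4.53
tool_pos: [0.409, -0.3213, 0.0856]
tcp_rot: [-1.206, 1.22, -1.209]
wrist_force: [0.4, 0.7, -0.0]
width: 0.001
time: 5.15
tool_pos: [0.4522, -0.3253, 0.0886]
tcp_rot: [-1.204, 1.214, -1.217]
wrist_force: [0.3, -0.4, -0.5]
width: 0.0
```

View pics/w3.png

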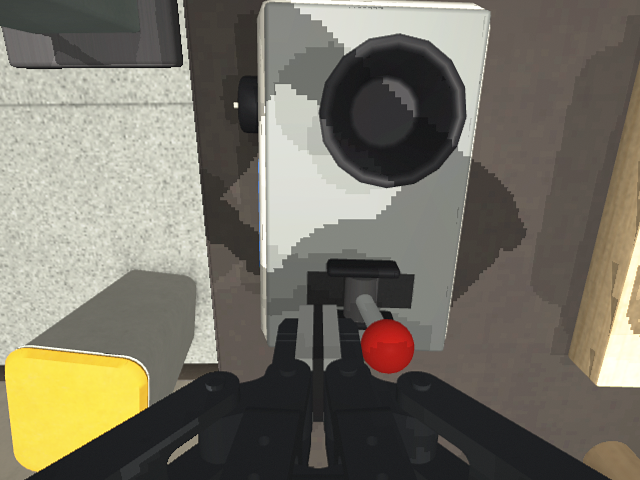

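The knob at (388,346) has moved with the finger. I'll push on in smaller steps.

```bash
python3 -m handwheel '[[0,0,0.006,0,0,0,0],[0,0,0.005,0,0,0,0],[0,0,0.004,0,0,0,0],[0,0,0,0,0,0,0]]'; python3 -c "
from m import *
c=cam('wrist');save(c,'w4.png')
m,l=blobs(c,[0,150,90],[7,255,255],(0,0,640,480),20)
u,v=np.argwhere(l>0).mean(0)[::-1]; print(ray(c,385,346,.1), ray(c,u,v,.1))"; python3 -m handwheel '[[0,0,0.003,0,0,0,0],[0,0,0,0,0,0,0]]'
```

```text
time: 5.7
tool_pos: [0.4659, -0.3249, 0.0878]
tcp_rot: [-1.205, 1.216, -1.215]
wrist_force: [-1.0, 0.3, -0.7]
width: -0.001
[359, 317, 50, 53, 2085] [383.6 343.2] med [ 0.4879 -0.3205  0.107 ] min [ 0.48  -0.406 -0.001] max [ 0.521 -0.315  0.111]
[ 0.48972049 -0.32627326  0.1       ] [ 0.48917516 -0.32514786  0.1       ]
time: 6.0
tool_pos: [0.4677, -0.3249, 0.0878]
tcp_rot: [-1.206, 1.218, -1.214]
wrist_force: [-5.4, -0.8, 0.3]
width: -0.002
```

View pics/w4.png

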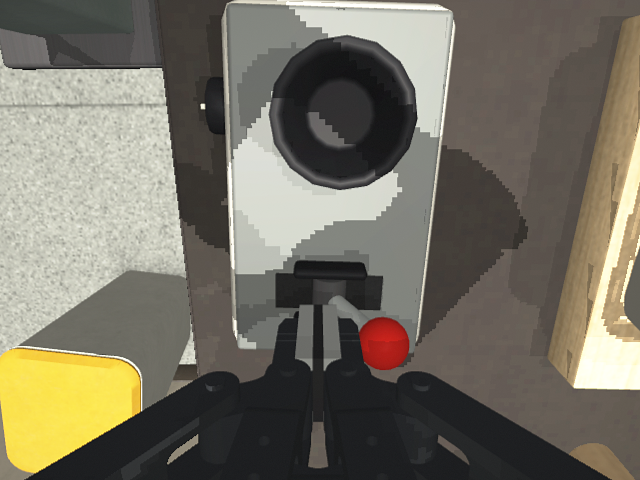

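The knob has stopped at x≈0.489 with the wrist reading 5.4 N, so the lever is against its stop. Next: back off, rise and cross to view the tubes.

```bash
python3 -m handwheel '[[0,0,-0.02,0,0,0,0],[0,-0.045,-0.01,0,0,0,0],[0,-0.05,0,0,0,0,0.2],[0,-0.05,0,0,0,0,0.5]]'; python3 -m handwheel '[[-0.055,0,0,0,0,0,0.5],[-0.055,0,0,0,0,0,0.5],[-0.055,0,0,0,0,0,0.5],[-0.055,0,0,0,0,0,0.5],[-0.055,0,0,0,0,0,0.5],[-0.055,0,0,0,0,0,0.5],[-0.055,0,0,0,0,0,0.5],[0,0,0,0,0,0,0.5]]';python3 -c "
from m import *
state();c=cam('wrist');save(c,'w5.png')
for lo,hi in (([0,150,90],[7,255,255]),([105,120,60],[130,255,255]),([45,120,50],[85,255,255])):
    blobs(c,lo,hi,(200,0,640,400),20)
c=cam('side');save(c,'s5.png');blobs(c,[0,150,90],[7,255,255],(180,180,430,400))"
```

```text
time: 6.5
tool_pos: [0.4382, -0.3249, 0.2352]
tcp_rot: [-1.204, 1.215, -1.217]
wrist_force: [0.6, -0.1, 0.2]
width: 0.4
time: 7.5
tool_pos: [0.442, 0.0632, 0.2338]
tcp_rot: [-1.205, 1.211, -1.211]
wrist_force: [0.5, -0.8, 0.5]
width: 0.501
{'time': 7.5, 'q': [0.0851, -0.1847, 2.0645, 0.0015, 1.2595, 0.0878], 'joint_vel': [-0.0681, 0.0033, 0.0028, -0.043, 0.0048, -0.0357], 'joint_torque': [1.5148, -26.1534, -36.7379, 0.4047, -0.0384, 0.3322], 'tool_pos': [0.442, 0.0632, 0.2338], 'tcp_rot': [-1.2049, 1.2108, -1.2114], 'wrist_force': [0.4582, -0.7899, 0.4803], 'torque': [-0.0413, -0.0048, 0.006], 'width': 0.5005}
[[-0.003  0.002  1.   ]
 [-1.     0.002 -0.003]
 [-0.002 -1.     0.002]]
[304, 73, 24, 26, 494] [315.5  85.6] med [0.4418 0.1518 0.0866] min [0.434 0.144 0.003] max [0.449 0.159 0.089]
[349, 5, 25, 30, 594] [360.8  19. ] med [0.4693 0.19   0.0865] min [0.462 0.183 0.075] max [0.477 0.198 0.089]
[351, 199, 7, 6, 34] [353.9 201.3] med [ 0.4864 -0.3195  0.1025] min [ 0.479 -0.529 -0.   ] max [ 0.581 -0.313  0.108]
[396, 216, 9, 1, 9] [400. 216.] med [ 0.4177 -0.486   0.0015] min [ 0.409 -0.494 -0.001] max [ 0.428 -0.48   0.003]
[253, 309, 9, 11, 78] [257.2 313.8] med [0.4393 0.1538 0.0846] min [ 0.431  0.06  -0.002] max [0.525 0.161 0.088]
```

View pics/w5.png

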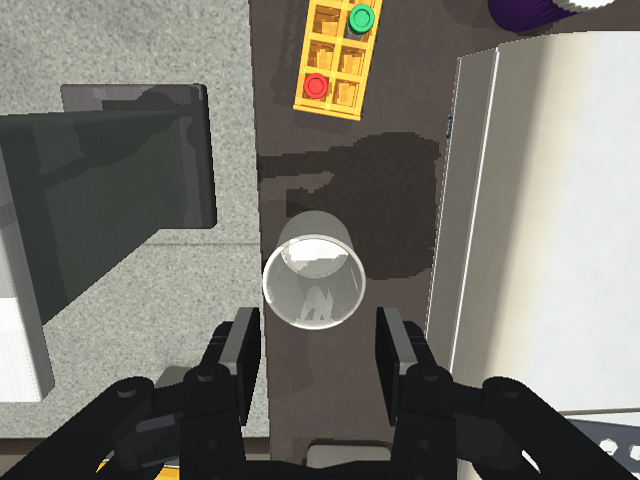

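The red cap is at pixel (315,86), i.e. (0.442, 0.152), and green is clear at (361,19). Moving above red and partway down.

```bash
python3 -m handwheel '[[-0.045,0,0,0,0,0,0.45],[-0.0435,0,0,0,0,0,0.45],[0,0.05,0,0,0,0,0.45],[0,0.06,0,0,0,0,0.45],[0,0,0,0,0,0,0.45],[0,0,0,0,0,0,0.45]]' 60; python3 -c "
from m import *
state();c=cam('wrist');save(c,'w6.png')
for lo,hi in (([0,150,90],[7,255,255]),([105,120,60],[130,255,255]),([45,120,50],[85,255,255])):
    blobs(c,lo,hi,(200,0,640,400),20)"
```

```text
time: 8.35
tool_pos: [0.4446, 0.1477, 0.125]
tcp_rot: [-1.202, 1.216, -1.218]
wrist_force: [0.4, -0.1, 0.7]
width: 0.456
{'time': 8.35, 'q': [0.2677, -0.0366, 2.1442, -0.0001, 1.032, 0.2788], 'joint_vel': [0.0079, -0.0238, -0.036, -0.0008, -0.0064, 0.0019], 'joint_torque': [0.0299, -29.3335, -30.984, 0.0009, 0.1376, -0.0049], 'tool_pos': [0.4446, 0.1477, 0.125], 'tcp_rot': [-1.2022, 1.2161, -1.2179], 'wrist_force': [0.3615, -0.1167, 0.6977], 'torque': [0.0621, 0.0328, -0.0313], 'width': 0.4562}
[[-0.011  0.002  1.   ]
 [-1.     0.    -0.011]
 [-0.    -1.     0.002]]
[293, 251, 34, 40, 1078] [310.1 270.8] med [0.4415 0.1539 0.0862] min [0.434 0.105 0.   ] max [0.449 0.161 0.089]
[325, 56, 39, 42, 1282] [344.   76.4] med [0.4563 0.2368 0.0868] min [0.449 0.229 0.081] max [0.464 0.244 0.089]
[354, 170, 39, 38, 1123] [372.9 188.6] med [0.4692 0.1917 0.0866] min [ 0.462  0.175 -0.   ] max [0.492 0.199 0.089]
```

View pics/w6.png

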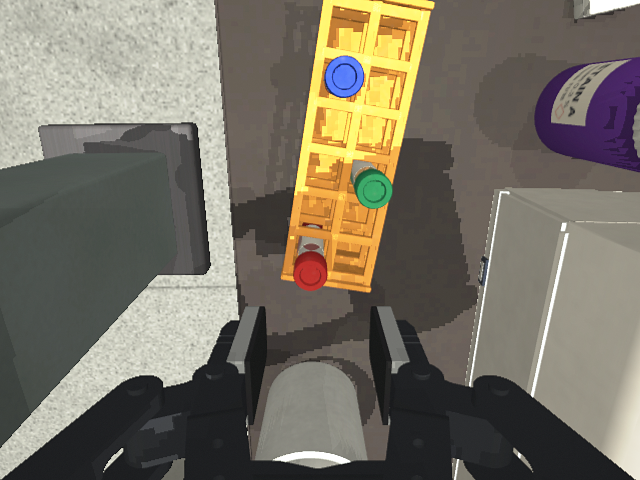

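```bash
python3 -c "
from m import *
s=bot.read_state();c=cam('wrist');print(s['tool_pos'])
hsv=cv2.cvtColor(c['image'],cv2.COLOR_RGB2HSV);m=cv2.inRange(hsv,np.array([0,150,90]),np.array([7,255,255]));m[:,:280]=0;m[:,340:]=0;m[:240]=0;m[310:]=0
P=cloud(c);t=(m>0)&(P[...,2]>.0855); v,u=np.nonzero(t);print(len(u),u.mean(),v.mean(),ray(c,u.mean(),v.mean(),.087),P[t].mean(0))
k=cv2.fitEllipse(cv2.convexHull(np.stack([u,v],1).astype(np.int32)));print(k,ray(c,*k[0],.087))"
```

```text
[0.44546909 0.14821081 0.12601423]
723 307.73029045643153 273.91009681881053 [0.44145974 0.15286804 0.087     ] [0.44148795 0.15311678 0.08765588]
((307.8122863769531, 273.97344970703125), (32.18227767944336, 33.661712646484375), 91.78775024414062) [0.44149675 0.1528362  0.087     ]
```

```bash
python3 -m handwheel '[[-0.0045,0.01,-0.0035,0,0,0,0.45],[0,0.02,0,0,0,0,0.45],[0,0.02,0,0,0,0,0.45],[0,0.013,0,0,0,0,0.45],[0,0,0,0,0,0,0.45],[0,0,0,0,0,0,0.45]]' 60; python3 -c "
from m import *
state();c=cam('wrist');save(c,'w7.png')"
```

```text
time: 9.2
tool_pos: [0.4403, 0.1533, 0.0609]
tcp_rot: [-1.204, 1.215, -1.216]
wrist_force: [-0.3, -0.4, 0.3]
width: 0.451
{'time': 9.2, 'q': [0.2817, 0.0464, 2.1987, -0.0, 0.8953, 0.2906], 'joint_vel': [-0.0016, -0.0072, -0.0048, -0.0028, -0.0006, 0.0006], 'joint_torque': [0.0235, -32.184, -29.5231, 0.0013, 0.0316, 0.0008], 'tool_pos': [0.4403, 0.1533, 0.0609], 'tcp_rot': [-1.2039, 1.2151, -1.216], 'wrist_force': [-0.2886, -0.4324, 0.3261], 'torque': [-0.0324, 0.0755, 0.0271], 'width': 0.4507}
[[-0.009  0.001  1.   ]
 [-1.     0.    -0.009]
 [-0.    -1.     0.001]]
```

View pics/w7.png

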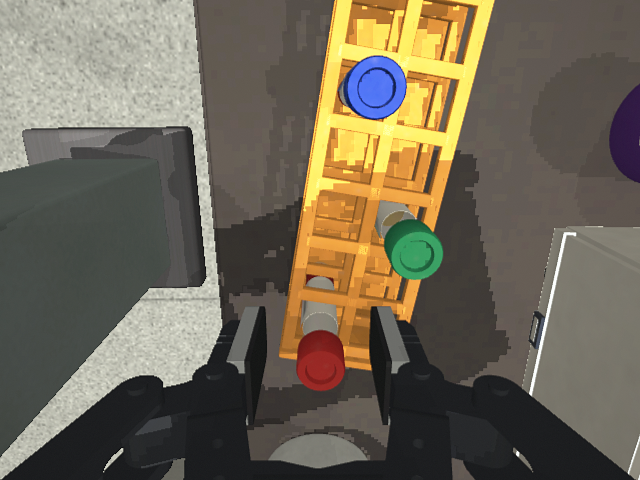

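The cap at (320,362) sits midway between the pads, well away from green. Closing now.

```bash
python3 -m handwheel '[[0,0,0,0,0,0,0.3],[0,0,0,0,0,0,0.1],[0,0,0,0,0,0,0],[0,0,0,0,0,0,0],[0,0,0,0,0,0,0],[0,0,0,0,0,0,0]]' 60;  python3 -c "
from m import *
c=cam('wrist');save(c,'w8.png')"; python3 -m handwheel '[[0,-0.01,0,0,0,0,0],[0,-0.02,0,0,0,0,0],[0,-0.02,0,0,0,0,0],[0,-0.03,0,0,0,0,0],[0,-0.03,0,0,0,0,0],[0,-0.03,0,0,0,0,0],[0,0,0,0,0,0,0]]';  python3 -c "
from m import *
c=cam('wrist');save(c,'w9.png');c=cam('side');save(c,'s9.png')"
```

```text
time: 10.0
tool_pos: [0.4404, 0.1533, 0.061]
tcp_rot: [-1.204, 1.215, -1.216]
wrist_force: [-0.4, -0.1, 5.5]
width: 0.159
time: 10.92
tool_pos: [0.4415, 0.1536, 0.2032]
tcp_rot: [-1.2, 1.213, -1.217]
wrist_force: [-1.0, -0.4, 0.1]
width: 0.152
```

View pics/w9.png

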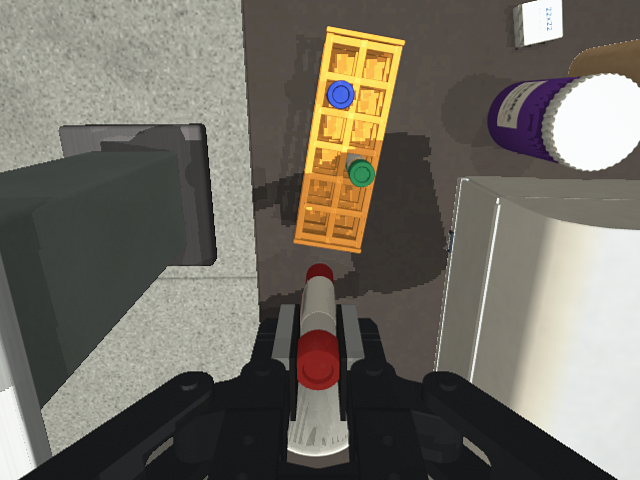

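View pics/s9.png

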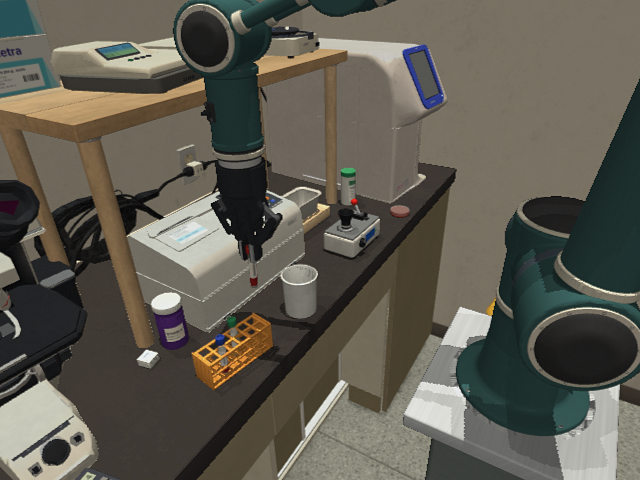

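The tube is held, foot (red) at wrist pixel (319,270), and the side view shows it hanging upright with the other tubes in place. Next I'll measure its tilt and foot in tool coordinates.

```bash
cat > tube.py <<'E'
from m import *
def tubefit():
    s=bot.read_state(); c=cam('wrist'); T=np.eye(4);T[:3,:3]=R.from_rotvec(s['tcp_rot']).as_matrix();T[:3,3]=s['tool_pos']
    P=cloud(c); v,u=np.mgrid[:480,:640]
    Q=(P-T[:3,3])@T[:3,:3]   # tool coords
    m=(u>300)&(u<340)&(v>255)&(v<335)&(np.abs(Q[...,2])<.012)&(np.abs(Q[...,0])<.03)&(Q[...,1]>-.02)&(Q[...,1]<.08)
    q=Q[m]; print('n',len(q),'tool y range',q[:,1].min(),q[:,1].max())
    for y0 in np.arange(-.0,.065,.008):
        k=q[np.abs(q[:,1]-y0)<.004]
        if len(k)>8: print(round(y0,3),'near x',np.percentile(k[:,0],10).round(4),'z mid',((k[:,2].min()+k[:,2].max())/2).round(4),'w',np.ptp(k[:,2]).round(4),len(k))
    # columns by row
    for r in range(262,330,8):
        cc=np.nonzero(m[r])[0]
        if len(cc): print(r,cc.min(),cc.max(),Q[r,cc].mean(0).round(4))
    return s,c,Q
if __name__=='__main__': tubefit()
E
python3 tube.py
python3 - <<'E'
from m import *
c=cam('side'); s=bot.read_state(); print(s['tool_pos'])
m,l=blobs(c,[0,150,60],[7,255,255],(230,230,280,300),3)
cv2.imwrite('pics/s10.png',cv2.resize(c['image'][190:310,200:320],None,fx=5,fy=5,interpolation=0)[...,::-1])
E
```

```text
n 2343 tool y range -0.019789905229812305 0.05642202095979664
-0.0 near x -0.0056 z mid 0.001 w 0.0141 382
0.008 near x -0.0056 z mid 0.0004 w 0.0135 318
0.016 near x -0.0055 z mid 0.0002 w 0.0138 276
0.024 near x -0.0056 z mid 0.0002 w 0.0142 257
0.032 near x -0.0056 z mid 0.0003 w 0.0139 198
0.04 near x -0.0055 z mid 0.001 w 0.013 174
0.048 near x -0.0055 z mid 0.001 w 0.0126 151
0.056 near x -0.0051 z mid 0.001 w 0.0108 26
262 314 324 [-0.005   0.0529  0.001 ]
270 307 331 [-0.0044  0.0442  0.001 ]
278 306 332 [-0.0043  0.035   0.0009]
286 305 333 [-0.0043  0.0262  0.0009]
294 302 333 [-0.0041  0.0188  0.0002]
302 301 334 [-0.004   0.0116  0.0002]
310 301 339 [-0.0048  0.0033  0.001 ]
318 301 339 [-0.0046 -0.0025  0.0013]
326 301 339 [-0.0043 -0.0078  0.0011]
[0.43850374 0.15273734 0.19865609]
[247, 246, 3, 10, 23] [248.  250.9] med [0.4395 0.1583 0.2213] min [0.436 0.151 0.211] max [0.444 0.161 0.226]
[251, 279, 7, 8, 44] [254.3 282.6] med [0.4349 0.1568 0.1566] min [0.432 0.151 0.149] max [0.442 0.159 0.162]
```

View pics/s10.png

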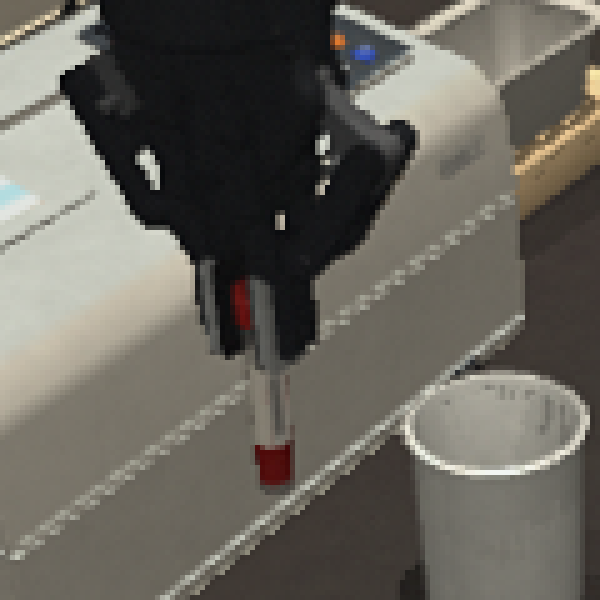

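Tube is straight in the grip: axis at tool x≈+0.001, z≈+0.0005, foot 57 mm beyond the TCP. Crossing to the cup.

```bash
python3 -m handwheel '[[0.03,-0.01,0.004,0,0,0,0],[0.05,0,0.005,0,0,0,0],[0.055,0,0.005,0,0,0,0],[0.055,0,0.005,0,0,0,0],[0.055,0,0.005,0,0,0,0],[0.055,0,0.005,0,0,0,0],[0.055,0,0.005,0,0,0,0],[0.04,0,0.005,0,0,0,0]]'; python3 -m handwheel '[[0.005,0,0,0,0,0,0],[0,0,0,0,0,0,0],[0,0,0,0,0,0,0],[0,0,0,0,0,0,0]]'
python3 - <<'E'
from m import *
state(); c=cam('wrist');save(c,'w11.png')
for i in range(3):
    c=cam('wrist'); print(bot.read_state()['tool_pos'].round(4))
E
python3 tube.py
```

```text
time: 12.12
tool_pos: [0.474, -0.2441, 0.2084]
tcp_rot: [-1.205, 1.22, -1.215]
wrist_force: [0.9, 0.7, -0.8]
width: 0.161
time: 12.62
tool_pos: [0.4751, -0.246, 0.2102]
tcp_rot: [-1.206, 1.215, -1.214]
wrist_force: [0.2, -0.2, 0.3]
width: 0.158
{'time': 12.625, 'q': [-0.5245, 0.0138, 1.9266, 0.0002, 1.2014, -0.5172], 'joint_vel': [-0.0027, -0.0025, -0.0048, -0.0002, 0.0006, -0.0004], 'joint_torque': [-0.1533, -36.5107, -35.8488, -0.0076, 0.0036, 0.0024], 'tool_pos': [0.4751, -0.246, 0.2102], 'tcp_rot': [-1.2056, 1.2149, -1.2143], 'wrist_force': [0.1575, -0.1887, 0.3291], 'torque': [-0.0251, -0.0186, -0.0446], 'width': 0.1577}
[[-0.007 -0.     1.   ]
 [-1.     0.    -0.007]
 [-0.    -1.    -0.   ]]
[ 0.4752 -0.2464  0.2104]
[ 0.4752 -0.2466  0.2105]
[ 0.4752 -0.2467  0.2105]
n 2345 tool y range -0.01987984618681855 0.055149801634077594
-0.0 near x -0.0055 z mid 0.0005 w 0.0131 390
0.008 near x -0.0056 z mid 0.0004 w 0.0135 316
0.016 near x -0.0055 z mid 0.0003 w 0.0138 272
0.024 near x -0.0055 z mid 0.0002 w 0.0143 252
0.032 near x -0.0055 z mid 0.0003 w 0.014 200
0.04 near x -0.0055 z mid 0.0009 w 0.0129 175
0.048 near x -0.0054 z mid 0.001 w 0.0126 152
0.056 near x -0.0052 z mid 0.001 w 0.0108 26
262 314 324 [-0.0053  0.0523  0.001 ]
270 307 331 [-0.0045  0.044   0.001 ]
278 306 332 [-0.0044  0.0348  0.0009]
286 305 333 [-0.0045  0.0258  0.0009]
294 302 333 [-0.0041  0.0188  0.0002]
302 301 334 [-0.0041  0.0115  0.0002]
310 301 339 [-0.0048  0.0032  0.001 ]
318 301 339 [-0.0045 -0.0023  0.0011]
326 301 339 [-0.0044 -0.008   0.0011]
```

View pics/w11.png

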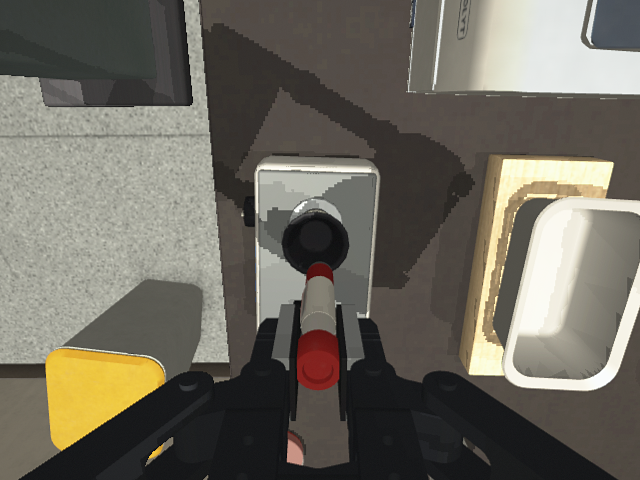

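The cup rim is at (315,243), with the tube foot slightly in front at (319,266). Fitting the offset in the same view.

Run:
```python
from cup import *
c=cam('wrist'); cupfit(c,(260,190,370,290)); s=bot.read_state(); print(s['tool_pos'].round(4))
P=cloud(c); f=P[228:246,305:326].reshape(-1,3); print('floor',np.median(f,0).round(4)); 
q=P[150:330,240:400].reshape(-1,3); q=q[np.abs(q[:,2]-.06)<.003]; print(cv2.minAreaRect((q[:,:2]*1000).astype(np.float32)))
c=cam('side'); save(c,'s11.png')
cv2.imwrite('pics/s11.png',cv2.resize(c['image'][150:270,290:410],None,fx=5,fy=5,interpolation=0)[...,::-1])
```

```text
rim ellipse ((314.59197998046875, 241.5238037109375), (63.83487319946289, 67.19092559814453), 90.59278106689453)
rim world ((473.69287109375, -248.36973571777344), 20.478317260742188) [ 0.4737 -0.2479  0.108 ]
[ 0.4752 -0.2469  0.2105]
floor [ 0.4738 -0.2501  0.0911]
((472.68218994140625, -272.79345703125), (121.06336212158203, 82.16947174072266), 87.72956848144531)
```

View pics/s11.png

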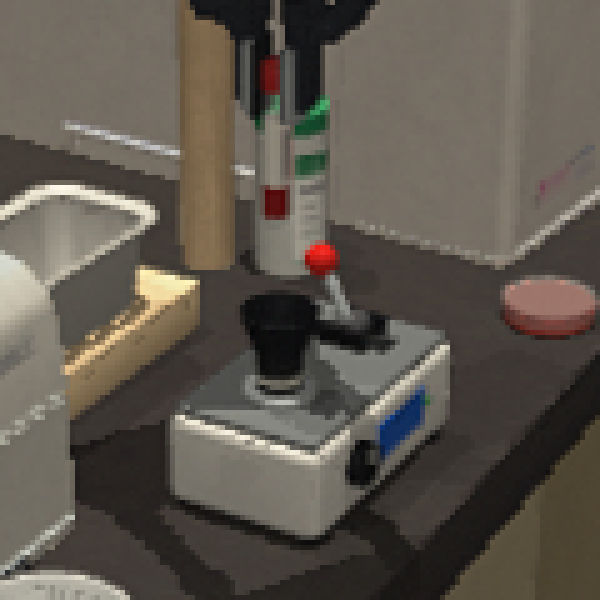

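```bash
python3 -m handwheel '[[0,0.012,-0.002,0,0,0,0],[0,0.015,0,0,0,0,0],[0,0.015,0,0,0,0,0],[0,0.011,0,0,0,0,0],[0,0,0,0,0,0,0],[0,0,0,0,0,0,0],[0,0,0,0,0,0,0]]'
python3 - <<'E'
from m import *
s=state(); c=cam('wrist');save(c,'w12.png'); print(bot.read_state()['tool_pos'].round(4), bot.read_state()['wrist_force'].round(2))
E
```

```text
time: 13.85
tool_pos: [0.4736, -0.2475, 0.158]
tcp_rot: [-1.205, 1.215, -1.217]
wrist_force: [0.0, 0.2, -0.4]
width: 0.159
{'time': 13.85, 'q': [-0.5282, 0.0565, 1.9834, -0.0, 1.1002, -0.5192], 'joint_vel': [0.0002, -0.0029, 0.0028, 0.0001, -0.0017, 0.0005], 'joint_torque': [-0.004, -37.3284, -34.1774, -0.0006, 0.0022, 0.0], 'tool_pos': [0.4736, -0.2475, 0.158], 'tcp_rot': [-1.2045, 1.2146, -1.217], 'wrist_force': [0.0488, 0.2034, -0.4129], 'torque': [0.0104, 0.0772, 0.0443], 'width': 0.1591}
[[-0.009  0.001  1.   ]
 [-1.    -0.001 -0.009]
 [ 0.001 -1.     0.001]]
[ 0.4736 -0.2475  0.158 ] [ 0.34 -0.56  1.07]
```

View pics/w12.png

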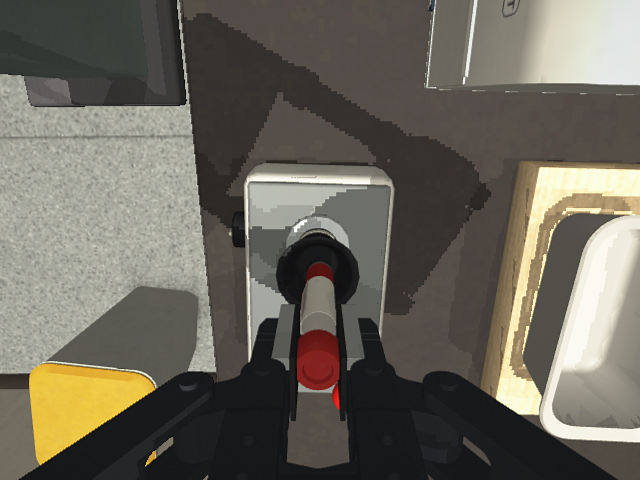

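Foot at (319,270) is inside the rim, centred. Now lower in small steps, watching force.

```bash
python3 -m handwheel '[[0,0.004,0,0,0,0,0],[0,0.003,0,0,0,0,0],[0,0,0,0,0,0,0],[0,0,0,0,0,0,0]]'; python3 -m handwheel '[[0,0.002,0,0,0,0,0],[0,0,0,0,0,0,0],[0,0,0,0,0,0,0]]';python3 -m handwheel '[[0,0.002,0,0,0,0,0],[0,0,0,0,0,0,0],[0,0,0,0,0,0,0]]';python3 -m handwheel '[[0,0.002,0,0,0,0,0],[0,0,0,0,0,0,0],[0,0,0,0,0,0,0]]'
```

```text
time: 14.4
tool_pos: [0.4731, -0.2472, 0.1502]
tcp_rot: [-1.205, 1.216, -1.216]
wrist_force: [-0.2, -0.6, -0.7]
width: 0.162
time: 14.78
tool_pos: [0.473, -0.2472, 0.1483]
tcp_rot: [-1.205, 1.216, -1.216]
wrist_force: [0.9, 0.3, -0.2]
width: 0.16
time: 15.15
tool_pos: [0.4734, -0.2474, 0.1468]
tcp_rot: [-1.205, 1.215, -1.216]
wrist_force: [-0.5, 0.1, 3.8]
width: 0.154
time: 15.52
tool_pos: [0.4735, -0.2474, 0.1448]
tcp_rot: [-1.205, 1.215, -1.217]
wrist_force: [-0.9, 0.3, 5.2]
width: 0.156
```

```bash
python3 -m handwheel '[[0,0.002,0,0,0,0,0],[0,0,0,0,0,0,0],[0,0,0,0,0,0,0]]';python3 -m handwheel '[[0,0.0015,0,0,0,0,0],[0,0,0,0,0,0,0],[0,0,0,0,0,0,0],[0,0,0,0,0,0,0]]'
python3 - <<'E'
from m import *
F=[]
for i in range(6):
    c=cam('side'); s=bot.read_state(); F.append(np.r_[s['wrist_force'],s['tool_pos']*1000])
print(np.mean(F,0).round(2)); print(np.std(F,0).round(2))
cv2.imwrite('pics/s13.png',cv2.resize(c['image'][190:260,310:390],None,fx=8,fy=8,interpolation=0)[...,::-1])
c=cam('wrist'); save(c,'w13.png')
E
```

```text
time: 15.9
tool_pos: [0.4736, -0.2476, 0.1431]
tcp_rot: [-1.205, 1.215, -1.217]
wrist_force: [-1.9, 0.4, 7.2]
width: 0.159
time: 16.4
tool_pos: [0.4737, -0.2477, 0.1419]
tcp_rot: [-1.205, 1.214, -1.217]
wrist_force: [-1.9, 0.4, 9.0]
width: 0.16
[-1.3400e+00  2.4000e-01  8.3800e+00  4.7372e+02 -2.4768e+02  1.4195e+02]
[0.2  0.54 0.38 0.01 0.01 0.01]
```

View pics/s13.png

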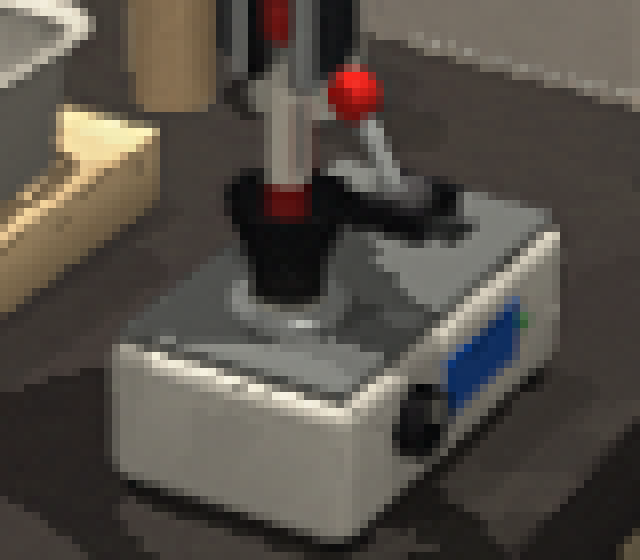

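View pics/w13.png

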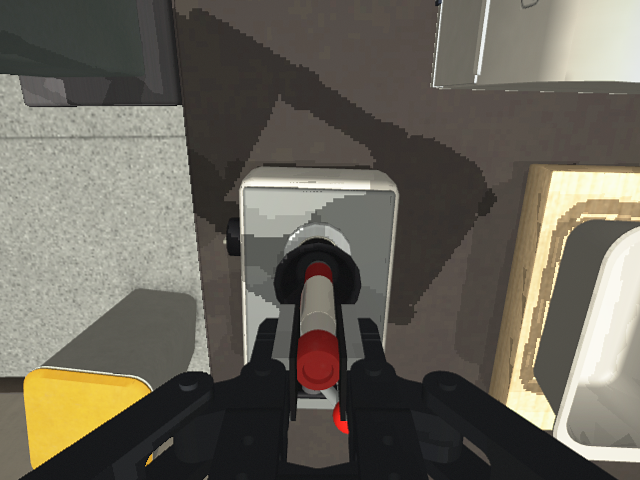

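```bash
python3 -m handwheel '[[0,0.0004,0,0,0,0,0],[0,0,0,0,0,0,0],[0,0,0,0,0,0,0]]'
python3 - <<'E'
from cup import *
c=cam('wrist'); P=cloud(c); g=cv2.cvtColor(c['image'],cv2.COLOR_RGB2GRAY); z=P[235:315,270:365,2]
d=np.hypot(P[...,0]-.4737,P[...,1]+.2482)
for n in ('wrist','side','top'):
    c=cam(n);P=cloud(c);d=np.hypot(P[...,0]-.4737,P[...,1]+.2482);k=(d>.0185)&(d<.021)&(P[...,2]>.085)&(P[...,2]<.115); print(n,k.sum(),np.percentile(P[k][:,2],[50,75,90,97]).round(4) if k.any() else '')
cupfit(cam('wrist'),(260,225,375,320),.102)
F=[]
for i in range(8):
    c=cam('side'); s=bot.read_state(); F.append(np.r_[s['wrist_force'],s['tool_pos']*1000])
print(np.mean(F,0).round(2), s['time'])
blobs(c,[0,150,90],[7,255,255],(300,180,430,400))
E
python3 tube.py | head -9
```

```text
time: 17.12
tool_pos: [0.4737, -0.2477, 0.1416]
tcp_rot: [-1.205, 1.214, -1.217]
wrist_force: [-1.5, 1.0, 8.9]
width: 0.161
wrist 640 [0.1017 0.1021 0.1024 0.1028]
side 26 [0.0988 0.1003 0.1007 0.101 ]
top 0 
rim ellipse ((316.7066955566406, 281.7850036621094), (80.21577453613281, 87.64325714111328), 91.27416229248047)
rim world ((473.71356201171875, -248.17152404785156), 20.52437400817871) [ 0.4737 -0.2474  0.102 ]
[-1.5400e+00  2.3000e-01  8.4000e+00  4.7374e+02 -2.4771e+02  1.4162e+02] 17.775
[344, 189, 2, 6, 12] [344.5 191.5] med [ 0.4731 -0.242   0.1643] min [ 0.47  -0.254  0.157] max [ 0.478 -0.239  0.167]
[351, 199, 7, 6, 35] [353.9 201.3] med [ 0.4847 -0.3184  0.1028] min [ 0.459 -0.529 -0.   ] max [ 0.581 -0.251  0.14 ]
[396, 216, 9, 1, 9] [400. 216.] med [ 0.4187 -0.4854  0.0016] min [ 0.408 -0.491 -0.001] max [ 0.43  -0.482  0.003]
n 3051 tool y range -0.019323018026002024 0.058351641330674185
-0.0 near x -0.0058 z mid 0.0008 w 0.0137 396
0.008 near x -0.0057 z mid 0.0003 w 0.0132 310
0.016 near x -0.0058 z mid 0.0 w 0.0134 276
0.024 near x -0.0059 z mid 0.0 w 0.0139 249
0.032 near x -0.0058 z mid -0.0002 w 0.014 202
0.04 near x -0.0059 z mid 0.0023 w 0.0167 207
0.048 near x -0.006 z mid 0.0015 w 0.0188 273
0.056 near x -0.0061 z mid 0.0015 w 0.0192 575
```

Rim height (~0.102, so about 6 mm down) and force (8.4 N, so about 5.5 mm) agree. Hold for more than 2 s, recheck, hand in.

```bash
for i in 1 2 3; do python3 -m handwheel '[[0,0,0,0,0,0,0],[0,0,0,0,0,0,0],[0,0,0,0,0,0,0],[0,0,0,0,0,0,0],[0,0,0,0,0,0,0],[0,0,0,0,0,0,0],[0,0,0,0,0,0,0],[0,0,0,0,0,0,0]]'; done
python3 - <<'E'
from m import *
c=cam('wrist');P=cloud(c);d=np.hypot(P[...,0]-.4737,P[...,1]+.2482);k=(d>.0185)&(d<.021)&(P[...,2]>.085)&(P[...,2]<.115); print(np.percentile(P[k][:,2],[50,90]).round(4))
F=[]
for i in range(8): c=cam('side'); F.append(bot.read_state()['wrist_force'])
print(np.mean(F,0).round(2)); print(workorder.finish_job())
E
```

```text
time: 18.82
tool_pos: [0.4737, -0.2477, 0.1416]
tcp_rot: [-1.205, 1.214, -1.217]
wrist_force: [-1.7, 0.1, 9.0]
width: 0.156
time: 19.82
tool_pos: [0.4738, -0.2477, 0.1416]
tcp_rot: [-1.205, 1.214, -1.217]
wrist_force: [-2.2, 0.2, 8.7]
width: 0.157
time: 20.82
tool_pos: [0.4737, -0.2477, 0.1416]
tcp_rot: [-1.205, 1.214, -1.217]
wrist_force: [-1.4, 0.2, 8.1]
width: 0.158
[0.1017 0.1025]
[-1.46  0.47  8.73]
the job is handed in; nothing more can be done
None
```

I swung the lever over to the back, lifted the red-capped tube out of the rack and stood it in the mixer's cup. It pressed the cup down about 6 mm, and I handed the job in at about 21 s while still gripping and pressing. The hand-in gave no verdict.

- **Lever:** the knob stopped at x ≈ 0.489 with the wrist force rising to 5.4 N, so it was against its stop. A side view during the hold showed it still there.
- **Cup depth:** two checks roughly agreed. The wrist force averaged about 8.7 N, which means about 5.7 mm. The rim sat at about 0.102 m, which means about 6 mm. I held this for over 3 s. The side camera had too few rim pixels to be useful; it read 1–2 mm lower. I judged the white band only by eye in a coarse side picture, which showed it nearly sunk at the collar.
- **Tube:** it was upright in the grip, with the foot within about 1–2 mm of the cup axis. A steady sideways force of about 1.5 N along x remained during the hold.
- **Other objects:** blue and green stood in place after the lift. I did not re-measure the beaker or the petri dish at the end, but nothing came near them on any move.

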